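# Sort the parts of a stripped print head

### The arm

A 6-joint arm with a two-finger parallel gripper is mounted at the origin on the work surface. World frame = base frame: x ahead of the robot, y to its left, z up, the work surface at z = 0. Lengths are in m, angles in rad, forces in N, time in s.
With the tool pointing down it reaches from about 0.3 to 0.75 m from the base axis. Payload 8.5 kg.
Tool frame: the origin (TCP) lies midway between the tips of the shut fingers; the grasp point (between the pads) lies 19 mm behind it; z points along the fingers, y is the line along which they close (so a half turn about z gives the same grasp; the last joint's range is limited). The gripper opens to 85 mm and grips with 20 to 120 N. Pads are 22 mm wide; open, the fingers measure 114 mm over their backs; the gripper's body (76 mm by 85 mm) begins 54 mm behind the grasp point. The pads swing forward as they close: fully open they stand 13 mm farther back than shut.
Start: joints at [-1.406, 0.381, 1.297, -0, 1.464, -0.215], TCP at [0.204, -0.511, 0.231] pointing down, gripper open.
Joint ranges: [-3.11, 3.11], [-0.89, 2.33], [0.22, 2.48], [-1.42, 4.56], [0.17, 2.85], [-2.88, 2.88]. Speed limits (rad/s): [2.39, 2.39, 3.14, 3.14, 3.14, 3.14].

### API

Orientations are given as a rotation vector (axis times angle).
In Python, from station import env gives the robot as it stands.
- The arm moves only by the tool carry_out, never from a script. Its argument "increments" is text: rows parted by semicolons, each of 7 numbers parted by spaces: the turn, a rotation vector about the world's x, y, z in degrees, then the shift along the world's x, y, z in mm, then the closure, from -1 (fully open) to 1 (shut). A call has 1 to 10 rows; each row shifts and turns the commanded pose from where the row before left it; what a row does not reach is not made up. A row lasts 1/8 s, in which the tool goes at most 62.5 mm and 10.7 degrees, less where a joint would pass 70% of its speed; a pose out of reach is approached as far as the arm can. A call is refused whole if a number of a shift passes 62.5 or a number of a turn 10.7, either way. A call with a gripper value outside its range is refused whole. The fingers move at their own pace and stop on an object; "squeeze" is the grip in N (left out, the last holds). Time passes only in rows, so rows that do not move let the fingers close. It gives the time, the measured TCP pose, the force, the opening and the grip force at its end, in the units of the state.
- env.get_obs(): the state, without advancing time (a new reading comes with each control period).
- env.camera(name): name is "side" or "top"; returns a dict with "pixels" (400x640x3 uint8, blue, green, red), "vfov" (degrees; the focal length in pixels is half the picture's height over the tangent of half this angle, whatever the lens; pixels are square), "cx", "cy" (the principal point, pixels), "k1" (the pictures are not rectified: a ray, as slopes to the right and down, at radius r is drawn at 1 + k1 r^2 times it, then the intrinsics apply), "eye" and "orientation" of the camera in the world. Camera axes: x right, y down, z forward; pixel columns grow to the right and rows downward; lengths in m; the calibration is good to about 2 mm. A picture is of the moment at which its call begins. There is no depth.
- env.finish_job(): hands the job in; it is judged then, once.
The state is a dict: "time_s": time; "joint_positions": joint angles; "joint_vel": joint speeds; "joint_torque": joint torques, N m; "tool_pos": TCP position; "eef_rot": TCP orientation; "contact_force": force on the tool from outside, world axes, zero at the start; "ft_torque": the same for the moment, N m; "grip_width": finger opening in m; "gripper_force": force on a finger pad.
Only numpy, scipy, OpenCV 4.12 (cv2) and the standard library are available. Lean on these libraries where they do the work, as an engineer would, in place of code of your own. Each camera call takes 0.05 s, during which the arm holds its last target. There are 200 camera calls.

### The job

A clogged 3D-printer head has just been stripped on the grey mat: sort what came off it. Put both fans (the square axial one and the snail-shaped blower) in the blue tray, lying flat side by side on its floor, the stepper motor in the yellow tray, standing flat with its shaft up, and the two grey pieces of failed print in the red scrap tub. Set the fans and the motor down rather than dropping them, let go of everything, and leave the orange bracket and the little grease pot where they are.

Things in the scene. Friction and masses are not known exactly. Their poses are not given: they have to be found in the camera images.
- axial_fan: Black square axial cooling fan lying flat, impeller facing up, 40 x 40 mm and 20 mm high, 30 g. Origin at the centre of its underside; x and y along its sides, z up. Grip it across x or y (40 mm).
- blower: Black radial (snail-shaped) blower fan lying flat, inlet up, 15 mm high, 35 g: a round shell of 50 mm diameter with a rectangular outlet duct on one side. Origin at the centre of the round shell's underside; the duct runs along +x to x = 30 mm, between y = 5 and y = 25 mm. Grip it across y (50 mm) near the origin.
- motor: Flat square stepper motor with bare aluminium end caps and a black middle, standing with its shaft up: body 42 x 42 mm and 24 mm high, on top a boss of 22 mm diameter to z = 26 mm and a 5 mm shaft to z = 39 mm, about 140 g. Origin at the centre of its underside; x and y along its sides, z up. A white socket stands 2 mm out of its -x side. Grip it across y (42 mm).
- misprint: Grey failed print with shifted layers, given up halfway: three 12 mm thick slabs like a leaning stair, open lattice on top, 36 mm high, about 30 g. Its two flat sides are 30 mm apart along y; along x its foot reaches from -24 to 10 mm and its top from -11 to 23 mm. Origin on its underside, below the middle of the middle slab. Grip it across y (30 mm).
- lump: Grey knobbly lump of plastic that came off the nozzle, 40 mm along x, 32 mm along y, 26 mm high (two thin strands stick up to 32 mm), about 30 g. Origin at the centre of its underside. Grip it across y (32 mm).
- fan_tray: Blue open parts tray, 130 x 170 mm outside (x, y) and 40 mm high, walls and floor 3 mm thick (inside 124 x 164 mm). It stands on the table and does not move. Origin at the centre of its underside; x along its short side, y along its long side, z up.
- motor_tray: Yellow open parts tray, 130 x 170 mm outside (x, y) and 40 mm high, walls and floor 3 mm thick (inside 124 x 164 mm). It stands on the table and does not move. Origin at the centre of its underside; x along its short side, y along its long side, z up.
- scrap_tub: Red open scrap tub, 130 x 170 mm outside (x, y) and 50 mm high, walls and floor 3 mm thick (inside 124 x 164 mm). It stands on the table and does not move. Origin at the centre of its underside; x along its short side, y along its long side, z up.
- bracket: Small orange printed bracket, L-shaped, 36 x 36 mm and 28 mm high, loose, standing in a gap between the trays; to be left where it is. Origin at the centre of its underside.
- grease_pot: Little round grease pot with a white lid, 36 mm diameter and 26 mm high, loose, standing in the other gap between the trays; to be left where it is. Origin at the centre of its underside.

How it is judged:
By the outcome, as a careful person would: the job done as asked, in the order asked, and still so for the second after the job is handed in, with the robot touching nothing.
It also fails if it takes over 125 s, if anything falls off the work surface, if the arm or the gripper's body presses on something with over 40 N, if the wrist force passes 120 N, or if a joint passes its speed limit or range.

## Working session

There is one attempt and no reset: what is moved stays moved. The work goes in short steps, Python scripts to look and compute and a tool call to move; the robot and the scene stay as the last step left them, time stands still between calls to the robot, and variables do not carry over. Pictures are saved under pics/ and viewed, at most 14 in all, crops included, and the job is handed in when it is done.

Besides the shell and the picture viewer there is one more tool, called after "Call:" by a JSON object that holds its "method" and its "body", one argument or row to a line. carry_out: Moves the arm, as the interface text tells. Its arguments: {"type":"object","properties":{"increments":{"type":"string"},"squeeze":{"type":"number"}},"required":["increments"]}

```bash
mkdir -p pics; ls
cat > h.py <<'E'
import numpy as np,cv2
from station import env
from scipy.spatial.transform import Rotation as R
def shot(n,name=None):
    c=env.camera(n)
    if name: cv2.imwrite('pics/'+name+'.png',c['pixels'])
    return c
def rot(c):
    o=np.array(c['orientation'],float)
    return o if o.shape==(3,3) else (R.from_rotvec(o).as_matrix() if o.size==3 else R.from_quat(o).as_matrix())
def K(c):
    f=200/np.tan(np.radians(c['vfov'])/2); return np.array([[f,0,c['cx']],[0,f,c['cy']],[0,0,1.]]),np.array([c['k1'],0,0,0.])
def onplane(c,px,z):
    k,d=K(c); u=cv2.undistortPoints(np.array(px,float).reshape(-1,1,2),k,d).reshape(-1,2)
    r=np.c_[u,np.ones(len(u))]@rot(c).T; e=np.array(c['eye'])
    return e+r*((z-e[2])/r[:,2:])
def proj(c,P):
    k,d=K(c); M=rot(c).T
    return cv2.projectPoints(np.array(P,float).reshape(-1,1,3),cv2.Rodrigues(M)[0],-M@np.array(c['eye']),k,d)[0].reshape(-1,2)
E
python3 - <<'E'
from h import *
for n in('top','side'):
    c=shot(n,n+'0'); print({k:v for k,v in c.items() if k!='pixels'})
o=env.get_obs();print(o)
E
```

```text
pics
{'vfov': 48.65942630375973, 'cx': 318.5893566536737, 'cy': 207.91979960462584, 'k1': -0.06863881520875457, 'eye': array([ 0.30153352, -0.0089665 ,  1.11662584]), 'orientation': array([-2.23043496,  1.97505963, -0.2069704 ])}
{'vfov': 44.6392010580568, 'cx': 319.13819415941623, 'cy': 191.11041412015305, 'k1': -0.06776800028093384, 'eye': array([0.48290116, 0.63802725, 0.80791975]), 'orientation': array([-0.10605842,  2.95078272, -1.0629762 ])}
{'time_s': 0.1, 'joint_positions': array([-1.40628685e+00,  3.81132443e-01,  1.29816631e+00,  7.69112110e-06,
        1.46363509e+00, -2.15304839e-01]), 'joint_vel': array([ 0.00119299, -0.00050438,  0.00039105, -0.00029103, -0.00206619,
        0.00068697]), 'joint_torque': array([ 3.64820196e-03, -4.49223268e+01, -2.31655222e+01, -1.56648643e-04,
        3.73526680e-03, -1.62089640e-05]), 'tool_pos': array([ 0.20386314, -0.51053041,  0.23077777]), 'eef_rot': array([-3.08379614e+00, -5.92776955e-01, -6.54797982e-05]), 'contact_force': array([-0.14868702,  0.29925098,  0.2738458 ]), 'ft_torque': array([ 0.00768055,  0.01247319, -0.00090822]), 'gripper_force': 0.0, 'grip_width': 0.08538446135346672}
```

View pics/top0.png

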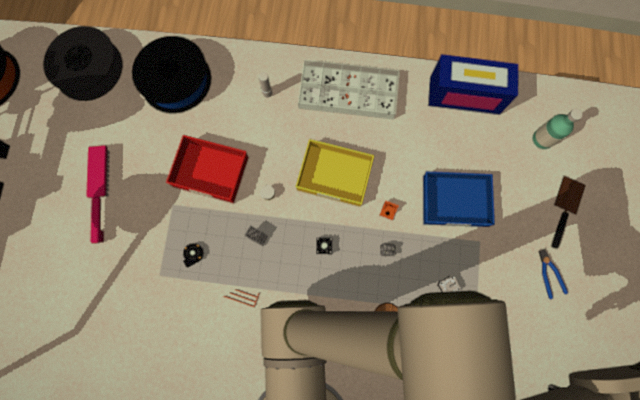

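View pics/side0.png

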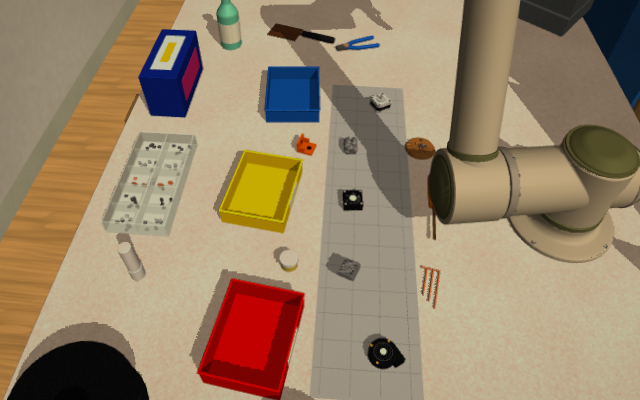

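Top view: red tub (207,168), yellow tray (337,172), blue tray (459,198), bracket (390,210), pot (272,190). On the mat are the blower (193,253), misprint (258,234), axial fan (324,245), lump (389,248) and motor (448,285). The side view shows the same things. Next I'll zoom in on the objects.

```bash
cat >> h.py <<'E'
def tile(c,p,h=20,s=8):
    x,y=int(p[0]),int(p[1]); return cv2.resize(c['pixels'][y-h:y+h,x-h:x+h],None,fx=s*20/h/2,fy=s*20/h/2,interpolation=cv2.INTER_CUBIC)
E
python3 - <<'E'
from h import *
t=shot('top');s=shot('side')
T=[(324,245),(193,253),(448,285),(258,234),(389,248)];S=[(352,200),(384,352),(380,101),(347,267),(349,145)]
a=np.hstack([tile(t,p,20) for p in T]);b=np.hstack([tile(s,p,20 if i!=1 else 20) for i,p in enumerate(S)])
im=np.vstack([a,b]);print(im.shape);cv2.imwrite('pics/tiles.png',cv2.resize(im,(800,320)))
for p,q in zip(T,S): print(onplane(t,p,.015).round(3),onplane(s,q,.015).round(3))
hsv=cv2.cvtColor(t['pixels'],cv2.COLOR_BGR2HSV);hs=cv2.cvtColor(s['pixels'],cv2.COLOR_BGR2HSV)
for n,lo,hi,x0,x1,hh in(('red',0,5,160,255,.05),('yel',22,34,290,380,.04),('blue',100,115,415,500,.04)):
    m=cv2.inRange(hsv,(lo,150,40),(hi,255,255));m[:,:x0]=0;m[:,x1:]=0;m[:130]=0;m[230:]=0
    cn=max(cv2.findContours(m,0,1)[0],key=cv2.contourArea);
    P=onplane(t,cn.reshape(-1,2),hh)[:,:2];r=cv2.minAreaRect((P*1000).astype(np.float32));print(n,r, cv2.boxPoints(cv2.minAreaRect(cn)).round().tolist())
E
```

```text
(320, 800, 3)
[[ 0.44  -0.006  0.015]] [[0.44  0.001 0.015]]
[[0.38  0.317 0.015]] [[0.379 0.323 0.015]]
[[ 0.378 -0.323  0.015]] [[ 0.376 -0.323  0.015]]
[[0.447 0.162 0.015]] [[0.446 0.163 0.015]]
[[ 0.452 -0.169  0.015]] [[ 0.45  -0.16   0.015]]
red ((594.0823974609375, 309.5126037597656), (180.29319763183594, 137.78439331054688), 81.66744995117188) [[165.0, 184.0], [179.0, 133.0], [249.0, 151.0], [235.0, 203.0]]
yel ((625.4190673828125, -11.404396057128906), (170.9429473876953, 137.26426696777344), 82.09619903564453) [[295.0, 189.0], [308.0, 138.0], [374.0, 155.0], [361.0, 206.0]]
blue ((594.5911254882812, -328.50909423828125), (133.03524780273438, 175.43267822265625), 4.516749858856201) [[422.0, 223.0], [424.0, 172.0], [495.0, 174.0], [493.0, 226.0]]
```

View pics/tiles.png

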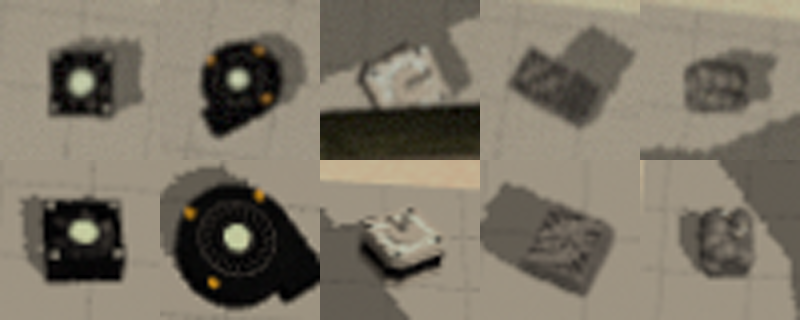

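The tiles show the fan, blower, misprint and lump clearly. The arm half covers the motor in the top view. Next come centres and yaws from masks.

```bash
cat >> h.py <<'E'
def hsv(c): return cv2.cvtColor(c['pixels'],cv2.COLOR_BGR2HSV)
def blob(m,p,h=20):
    w=np.zeros_like(m);x,y=int(p[0]),int(p[1]);w[y-h:y+h,x-h:x+h]=m[y-h:y+h,x-h:x+h]
    w=cv2.morphologyEx(w,cv2.MORPH_CLOSE,np.ones((3,3)))
    return max(cv2.findContours(w,cv2.RETR_EXTERNAL,cv2.CHAIN_APPROX_NONE)[0],key=cv2.contourArea)
def rect(c,m,p,z,h=20):
    P=onplane(c,blob(m,p,h).reshape(-1,2),z)[:,:2]*1000
    (a,b),(w,l),g=cv2.minAreaRect(P.astype(np.float32));return [round(float(v),1) for v in(a,b,w,l,g)]
def hub(c,p,z,h=6):
    v=hsv(c)[...,2]; cn=blob(cv2.inRange(v,150,255),p,h); return (onplane(c,cn.reshape(-1,2).mean(0),z)[0]*1000).round(1)
E
python3 - <<'E'
from h import *
t=shot('top');s=shot('side')
T=[(324,245),(193,253),(448,285),(258,234),(389,248)];S=[(352,200),(384,352),(380,101),(347,267),(349,145)]
for c,Q in((t,T),(s,S)):
    H=hsv(c); dk=cv2.inRange(H[...,2],0,58); x,y=Q[3]
    print('fan',rect(c,dk,Q[0],.01),hub(c,Q[0],.019)); print('blo',rect(c,dk,Q[1],.0075,26),hub(c,Q[1],.014))
    print('mat HSV',H[y+18,x-18],H[y,x],'shadow',H[y-12,x+8])
    gr=cv2.inRange(H[...,1],0,28)
    print('mis',rect(c,gr,Q[3],.018));print('lump',rect(c,gr,Q[4],.013))
    cv2.imwrite('pics/m.png',gr) if c is t else 0
    # blower approx polygon
    cn=blob(dk,Q[1],26);P=onplane(c,cn.reshape(-1,2),.0075)[:,:2]*1000;h0=hub(c,Q[1],.014)[:2];d=P-h0;r=np.hypot(*d.T);i=r.argmax();print('far',r[i],np.degrees(np.arctan2(d[i,1],d[i,0])))
    o=(r>29);print(np.c_[r[o],np.degrees(np.arctan2(d[o,1],d[o,0]))].round(0)[::2].tolist())
    print('ori',rot(c).round(3).tolist())
E
```

```text
fan [439.4, -6.6, 37.9, 35.3, 6.9] [439.1  -6.2  19. ]
blo [376.2, 317.2, 55.4, 48.4, 10.3] [381.6 320.2  14. ]
mat HSV [ 19  44 157] [18 44 76] shadow [17 39 92]
mis [425.1, 152.9, 0.0, 0.0, 0.0]
lump [460.1, -171.1, 0.0, 0.0, 0.0]
far 36.4817558336574 166.71039430303406
[[30.0, 143.0], [32.0, 153.0], [35.0, 161.0], [36.0, 171.0], [32.0, 178.0], [29.0, -173.0]]
ori [[0.121, -0.971, 0.205], [-0.993, -0.118, 0.024], [0.001, -0.207, -0.978]]
fan [439.1, -4.7, 40.5, 51.1, 4.6] [439.2  -2.2  19. ]
blo [379.0, 323.5, 52.4, 57.0, 34.5] [380.8 320.8  14. ]
mat HSV [ 20  42 156] [17 42 97] shadow [ 19  44 157]Traceback (most recent call last):
  File "<stdin>", line 9, in <module>
  File "h.py", line 28, in rect
    P=onplane(c,blob(m,p,h).reshape(-1,2),z)[:,:2]*1000
                ~~~~^^^^^^^
  File "h.py", line 26, in blob
    return max(cv2.findContours(w,cv2.RETR_EXTERNAL,cv2.CHAIN_APPROX_NONE)[0],key=cv2.contourArea)
ValueError: max() iterable argument is empty
```

Call:
{"method": "carry_out", "body": {
  "increments": "0 0 8.2 26 56 -10 -1;0 0 8.2 26 56 -10 -1;0 0 8.2 26 56 -10 -1;0 0 8.2 26 56 -10 -1;0 0 8.2 26 56 -10 -1;0 0 8.2 26 56 -10 -1;0 0 8.2 26 56 -10 -1;0 0 8.2 26 56 -10 -1;0 0 8.2 26 56 -10 -1;0 0 0 0 0 0 -1",
  "squeeze": 30
}}

```text
time_s: 1.55
tool_pos: [0.4381, -0.0036, 0.1408]
eef_rot: [-2.101, -2.334, 0.0]
contact_force: [0.7, -0.2, -0.6]
grip_width: 0.0856
gripper_force: 0.0
```

```bash
cat >> h.py <<'E'
def st():
    o=env.get_obs(); M=R.from_rotvec(o['eef_rot']).as_matrix()
    print('t',round(o['time_s'],2),'tcp',(o['tool_pos']*1000).round(1),'yawY',np.degrees(np.arctan2(M[1,1],M[0,1])).round(1),'zax',M[:,2].round(3),'F',o['contact_force'].round(1),'w',round(o['grip_width']*1000,1),'g',round(o['gripper_force'],1))
E
python3 - <<'E'
from h import *
st()
t=shot('top','top1');s=shot('side','side1')
tp=env.get_obs()['tool_pos']; print(proj(t,[tp,tp*[1,1,0]]),proj(s,[tp,tp*[1,1,0]]))
im=np.hstack([tile(t,p,22,10) for p in((452,280),(258,234),(389,248))]);im2=np.hstack([tile(s,p,22,10) for p in((378,101),(347,267),(349,145))])
cv2.imwrite('pics/tiles1.png',cv2.resize(np.vstack([im,im2]),(780,520),interpolation=cv2.INTER_NEAREST))
E
```

```text
t 1.55 tcp [438.1  -3.6 140.8] yawY 6.0 zax [-0.001  0.001 -1.   ] F [ 0.7 -0.2 -0.6] w 85.6 g 0.0
[[324.78755747 238.97398217]
 [323.98433858 246.65495703]] [[358.00185293 155.27400316]
 [352.60301108 201.52683291]]
```

View pics/tiles1.png

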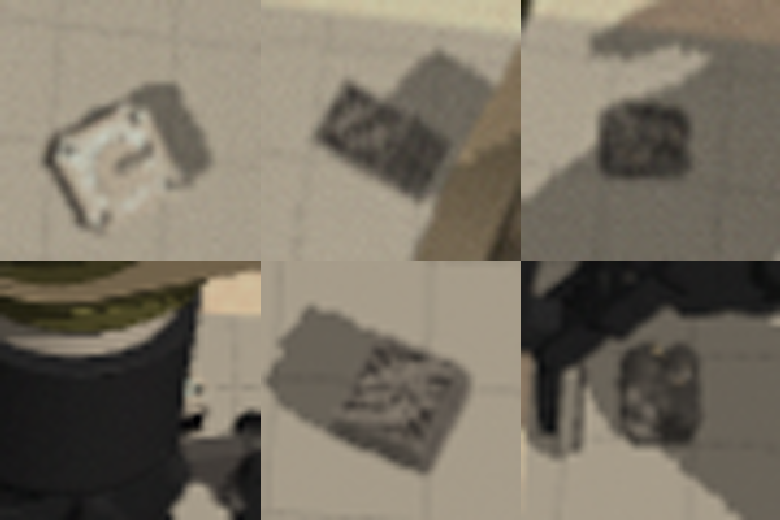

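View pics/side1.png

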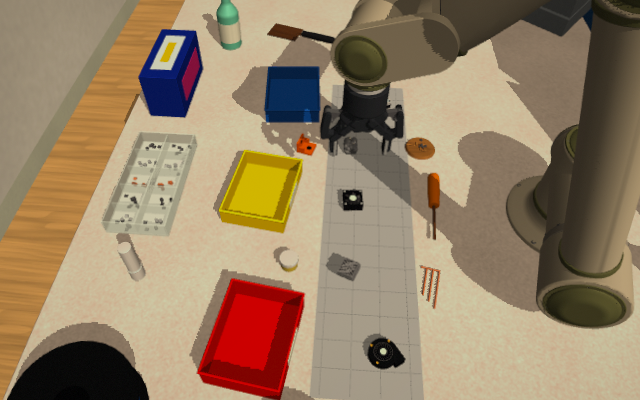

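Motor now visible in the top view (centre about px (450,280), turned roughly 35°). The gripper is over the fan, so I go down.

Call:
{"method": "carry_out", "body": {
  "increments": "0 0 0 1 -1 -45 -1;0 0 0 0 0 -45 -1;0 0 0 0 0 -32 -1;0 0 0 0 0 -14 -1;0 0 0 0 0 0 -0.2;0 0 0 0 0 0 0.3;0 0 0 0 0 0 0.5;0 0 0 0 0 0 0.5;0 0 0 0 0 0 0.5",
  "squeeze": 30
}}

```text
time_s: 2.78
tool_pos: [0.4392, -0.0087, 0.0064]
eef_rot: [2.109, 2.325, 0.001]
contact_force: [-1.0, -2.9, 5.7]
grip_width: 0.0393
gripper_force: 30.7
```

Call:
{"method": "carry_out", "body": {
  "increments": "0 0 0 0 0 10 1;0 0 0 0 0 40 1;0 0 0 0 0 50 1;0 0 0 0 0 0 1"
}}

```text
time_s: 3.28
tool_pos: [0.4402, -0.0084, 0.1089]
eef_rot: [2.106, 2.322, 0.005]
contact_force: [-0.9, -0.5, -1.0]
grip_width: 0.0393
gripper_force: 30.5
```

Run:
```python
from h import *
st()
s=shot('side');t=shot('top')
o=env.get_obs()['tool_pos'];p=proj(s,[o])[0];q=proj(t,[o])[0]
im=np.hstack([tile(s,p,40,12),tile(t,q,40,12)]);cv2.imwrite('pics/g1.png',cv2.resize(im,(800,400)))
```

```text
t 3.27 tcp [440.2  -8.4 108.9] yawY 5.6 zax [ 0.007 -0.002 -1.   ] F [-0.9 -0.5 -1. ] w 39.3 g 30.5
```

View pics/g1.png

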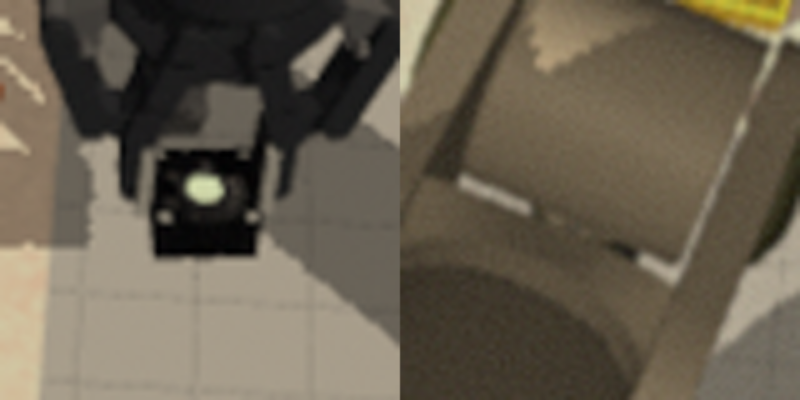

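The fan is held level about 4 mm to +y of the TCP. On to the blue tray.

Call:
{"method": "carry_out", "body": {
  "increments": "0 0 0 30 -56 0 1;0 0 0 30 -56 0 1;0 0 0 30 -56 0 1;0 0 0 30 -56 0 1;0 0 -1 31 -57 0 1;0 0 0 0 0 0 1;0 0 0 0 0 0 1"
}}

```text
time_s: 4.25
tool_pos: [0.5859, -0.2827, 0.1037]
eef_rot: [-2.129, -2.305, 0.0]
contact_force: [-0.5, 0.5, -0.7]
grip_width: 0.039
gripper_force: 30.5
```

Run:
```python
from h import *
st()
s=shot('side','side2');t=shot('top')
# blue tray from side: rim outline
H=hsv(s);m=cv2.inRange(H,(100,150,40),(115,255,255));m[:55]=0;m[135:]=0;m[:,:255]=0;m[:,330:]=0
for c in sorted(cv2.findContours(m,0,1)[0],key=cv2.contourArea)[-1:]:
    P=onplane(s,c.reshape(-1,2),.04)[:,:2]*1000;print(cv2.minAreaRect(P.astype(np.float32)))
# project tray floor outline
a=np.radians(4.5);Rz=np.array([[np.cos(a),-np.sin(a)],[np.sin(a),np.cos(a)]])
im=s['pixels'].copy()
for hx,hy,z in((65,85,.04),(62,82,.003)):
    L=np.array([[-hx,-hy],[hx,-hy],[hx,hy],[-hx,hy]])@Rz.T/1000+[.594,-.328]
    p=proj(s,np.c_[L,np.full(4,z)]);cv2.polylines(im,[p.round().astype(int)],True,(255,255,255),1)
cv2.imwrite('pics/tray.png',cv2.resize(im[40:160,230:400],(800,565),interpolation=cv2.INTER_CUBIC))
```

```text
t 4.25 tcp [ 585.9 -282.7  103.7] yawY 4.6 zax [-0.003  0.002 -1.   ] F [-0.5  0.5 -0.7] w 39.0 g 30.5
((595.7750854492188, -307.8062744140625), (130.55999755859375, 212.0270233154297), 4.687173843383789)
```

View pics/tray.png

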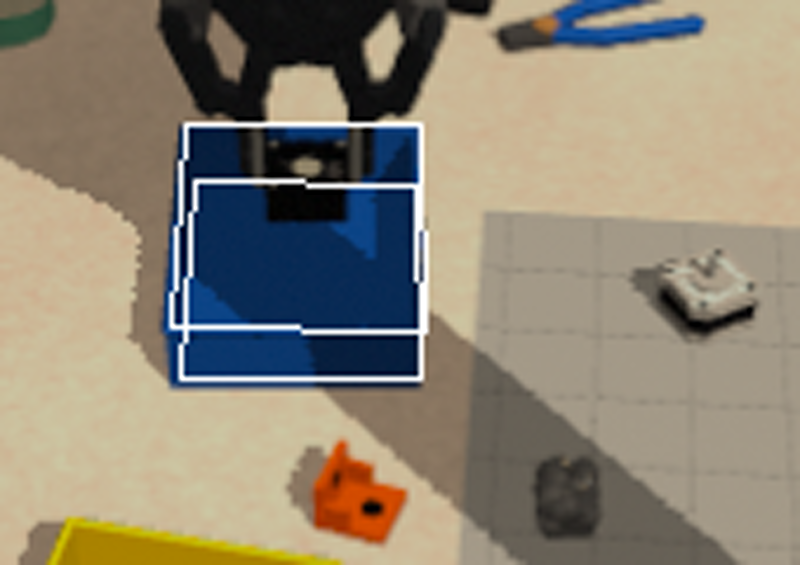

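The overlay fits the tray. The fan hangs over its +y half. Setting it down.

Call:
{"method": "carry_out", "body": {
  "increments": "0 0 0 1 0 -40 1;0 0 0 1 0 -30 1;0 0 0 0 0 -12 1;0 0 0 0 0 -6 1;0 0 0 0 0 -4 1;0 0 0 0 0 0 1;0 0 0 0 0 0 1"
}}

```text
time_s: 5.22
tool_pos: [0.5889, -0.2836, 0.0141]
eef_rot: [2.131, 2.307, 0.0]
contact_force: [0.4, 0.1, -0.4]
grip_width: 0.0386
gripper_force: 30.5
```

Call:
{"method": "carry_out", "body": {
  "increments": "0 0 0 0 0 -2 1;0 0 0 0 0 -2 1;0 0 0 0 0 0 1"
}}

```text
time_s: 5.6
tool_pos: [0.5887, -0.2835, 0.0094]
eef_rot: [2.131, 2.308, 0.0]
contact_force: [-0.8, 0.6, -0.4]
grip_width: 0.0393
gripper_force: 30.7
```

Call:
{"method": "carry_out", "body": {
  "increments": "0 0 0 0 0 -1.5 1;0 0 0 0 0 0 1;0 0 0 0 0 0 1"
}}

```text
time_s: 5.98
tool_pos: [0.5887, -0.2835, 0.0094]
eef_rot: [2.131, 2.308, -0.0]
contact_force: [-4.1, 1.5, 11.4]
grip_width: 0.0394
gripper_force: 31.9
```

Call:
{"method": "carry_out", "body": {
  "increments": "0 0 0 0 0 0 0.1;0 0 0 0 0 0 -0.3;0 0 0 0 0 0 -0.3;0 0 0 0 0 30 -0.3;0 0 0 0 0 60 -0.3;0 0 0 0 0 30 -1"
}}

```text
time_s: 6.72
tool_pos: [0.5893, -0.2839, 0.1309]
eef_rot: [2.129, 2.305, 0.001]
contact_force: [-0.3, 0.0, -0.1]
grip_width: 0.0718
gripper_force: 0.0
```

Call:
{"method": "carry_out", "body": {
  "increments": "0 0 3 -20 60 0 -1;0 0 3 -21 60 0 -1;0 0 3 -21 60 0 -1;0 0 3 -21 60 0 -1;0 0 3 -21 60 0 -1;0 0 3 -21 60 0 -1;0 0 3 -21 60 0 -1;0 0 3 -21 60 0 -1;0 0 3 -21 60 0 -1;0 0 3 -20 62 0 -1"
}}

```text
time_s: 7.98
tool_pos: [0.3836, 0.3091, 0.1279]
eef_rot: [1.459, 2.782, 0.0]
contact_force: [1.0, 0.0, 0.6]
grip_width: 0.0856
gripper_force: 0.0
```

Call:
{"method": "carry_out", "body": {
  "increments": "0 0 0 0 0 0 -1;0 0 0 0 0 0 -1;0 0 0 0 0 0 -1"
}}

```text
time_s: 8.35
tool_pos: [0.3851, 0.3062, 0.1278]
eef_rot: [1.464, 2.779, -0.0]
contact_force: [-0.0, -0.2, -0.3]
grip_width: 0.0851
gripper_force: 0.0
```

Run:
```python
from h import *
st()
s=shot('side','side3');t=shot('top','top3')
H=hsv(s);dk=cv2.inRange(H[...,2],0,58)
print(hub(s,(384,352),.014))
im=np.vstack([np.hstack([cv2.resize(s['pixels'][300:400,310:450],(400,286)),cv2.resize(s['pixels'][55:155,235:375],(400,286))]),np.hstack([cv2.resize(t['pixels'][140:240,420:560],(400,286)),cv2.resize(t['pixels'][240:310,410:508],(400,286))])])
cv2.imwrite('pics/q3.png',im)
```

```text
t 8.35 tcp [385.1 306.2 127.8] yawY 34.4 zax [-0. -0. -1.] F [-0.  -0.2 -0.3] w 85.1 g 0.0
[380.5 320.5  14. ]
```

View pics/q3.png

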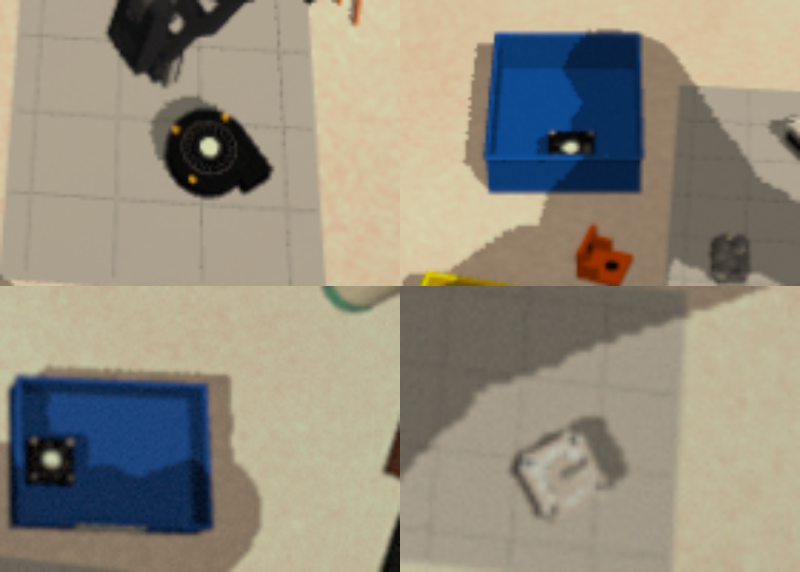

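Fan lies flat in the blue tray (its hub is at about (50,460) in the lower-left tile). The blower's duct points to about 124°, as estimated. Going down on it.

Call:
{"method": "carry_out", "body": {
  "increments": "0 0 0 -4 14 -40 -1;0 0 0 0 0 -50 -1;0 0 0 0 0 -25 -1;0 0 0 0 0 -10 -1;0 0 0 0 0 -3 -1;0 0 0 0 0 0 -1"
}}

```text
time_s: 9.2
tool_pos: [0.3811, 0.3213, 0.0007]
eef_rot: [1.461, 2.78, 0.002]
contact_force: [0.2, -0.3, 0.6]
grip_width: 0.0853
gripper_force: 0.0
```

Run:
```python
from h import *
st()
s=shot('side')
cv2.imwrite('pics/q4.png',cv2.resize(s['pixels'][260:400,300:480],(771,600),interpolation=cv2.INTER_CUBIC))
```

```text
t 9.2 tcp [381.1 321.3   0.7] yawY 34.5 zax [ 0.001  0.001 -1.   ] F [ 0.2 -0.3  0.6] w 85.3 g 0.0
```

View pics/q4.png

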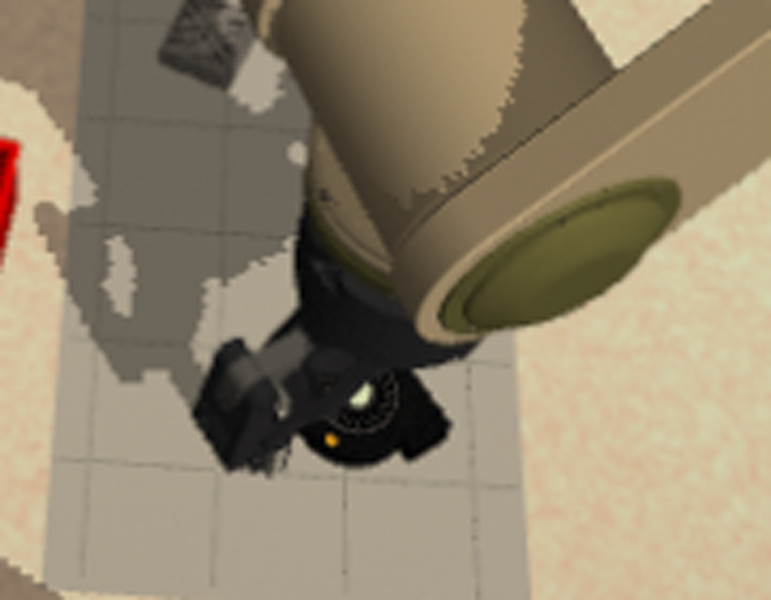

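The blower sits between the fingers: hub at (358,392), near finger at (240,420). Closing.

Call:
{"method": "carry_out", "body": {
  "increments": "0 0 0 0 0 0 -0.3;0 0 0 0 0 0 0.1;0 0 0 0 0 0 0.3;0 0 0 0 0 0 0.3;0 0 0 0 0 0 0.3;0 0 0 0 0 0 0.3"
}}

```text
time_s: 10.0
tool_pos: [0.3806, 0.3213, 0.0005]
eef_rot: [1.461, 2.781, 0.001]
contact_force: [-0.7, -0.2, 4.9]
grip_width: 0.049
gripper_force: 30.4
```

Call:
{"method": "carry_out", "body": {
  "increments": "0 0 0 0 0 10 0.8;0 0 0 0 0 30 0.8;0 0 0 0 0 50 0.8;0 0 0 0 0 30 0.8;0 0 0 0 0 0 0.8"
}}

```text
time_s: 10.62
tool_pos: [0.3813, 0.3218, 0.1222]
eef_rot: [1.46, 2.779, 0.006]
contact_force: [0.2, -0.3, -0.7]
grip_width: 0.0488
gripper_force: 31.4
```

Run:
```python
from h import *
st()
s=shot('side','side5')
cv2.imwrite('pics/q5.png',cv2.resize(s['pixels'][240:400,300:480],(675,600),interpolation=cv2.INTER_CUBIC))
```

```text
t 10.62 tcp [381.3 321.8 122.2] yawY 34.6 zax [ 0.005  0.002 -1.   ] F [ 0.2 -0.3 -0.7] w 48.8 g 31.4
```

View pics/q5.png

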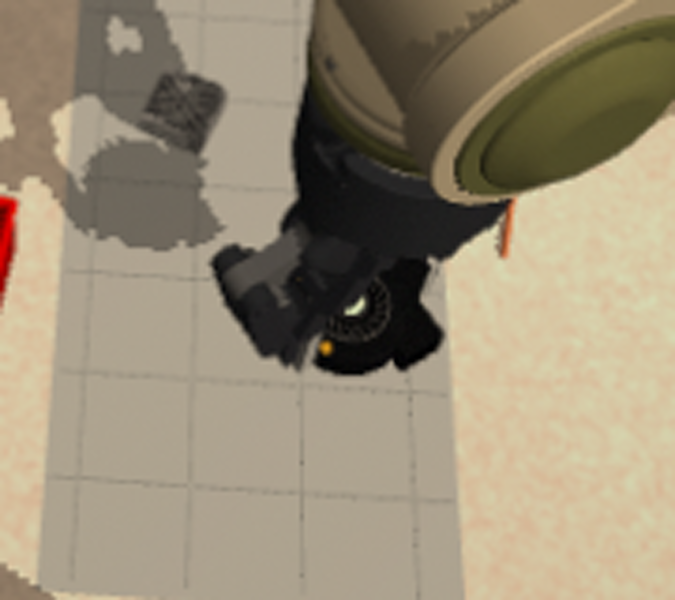

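Blower is held. Carrying it to the −y half of the blue tray.

Call:
{"method": "carry_out", "body": {
  "increments": "0 0 -3 18 -58 0 0.8;0 0 -3 18 -58 0 0.8;0 0 -3 18 -58 0 0.8;0 0 -3 18 -58 0 0.8;0 0 -3 18 -58 0 0.8;0 0 -3 18 -58 0 0.8;0 0 -3 18 -58 0 0.8;0 0 -3 18 -58 0 0.8;0 0 -3 18 -58 0 0.8;0 0 -3 18 -58 0 0.8"
}}

```text
time_s: 11.92
tool_pos: [0.5603, -0.2604, 0.1181]
eef_rot: [-2.132, -2.304, 0.0]
contact_force: [0.5, 0.4, 0.1]
grip_width: 0.0491
gripper_force: 31.4
```

Call:
{"method": "carry_out", "body": {
  "increments": "0 0 0 18 -57 0 0.8;0 0 0 18 -57 0 0.8;0 0 0 0 0 -40 0.8;0 0 0 0 0 -20 0.8;0 0 0 0 0 0 0.8;0 0 0 0 0 0 0.8;0 0 0 0 0 0 0.8"
}}

```text
time_s: 12.8
tool_pos: [0.5969, -0.3729, 0.061]
eef_rot: [2.13, 2.307, 0.0]
contact_force: [0.5, 0.0, 0.2]
grip_width: 0.0486
gripper_force: 31.3
```

Run:
```python
from h import *
st()
s=shot('side','side6')
cv2.imwrite('pics/q6.png',cv2.resize(s['pixels'][50:140,240:350],(733,600),interpolation=cv2.INTER_CUBIC))
```

```text
t 12.8 tcp [ 596.9 -372.9   61. ] yawY 4.6 zax [ 0.001 -0.001 -1.   ] F [0.5 0.  0.2] w 48.6 g 31.3
```

View pics/q6.png

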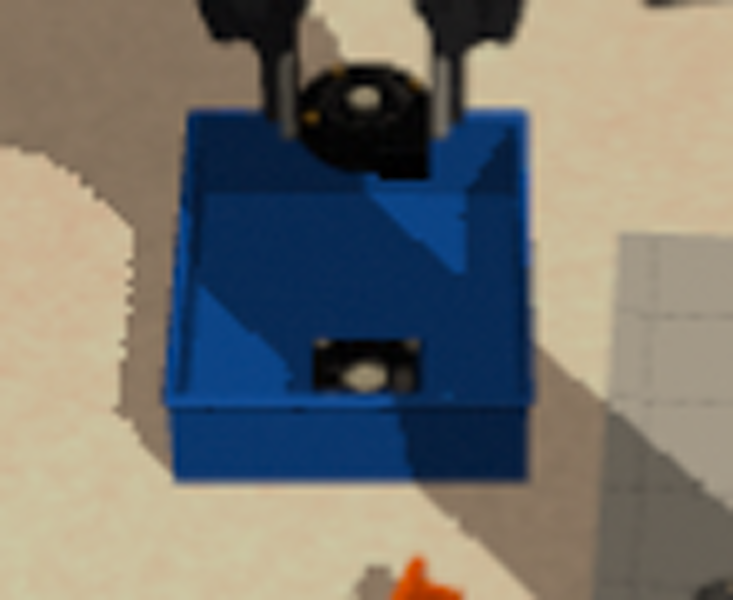

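The blower hangs level over the tray's far half and clear of the walls, hub at (362,97). Lowering it.

Call:
{"method": "carry_out", "body": {
  "increments": "0 0 0 0 0 -30 0.8;0 0 0 0 0 -15 0.8;0 0 0 0 0 -7 0.8;0 0 0 0 0 -3 0.8;0 0 0 0 0 -2 0.8;0 0 0 0 0 -1 0.8;0 0 0 0 0 0 0.8;0 0 0 0 0 0 0.8"
}}

```text
time_s: 13.85
tool_pos: [0.5968, -0.373, 0.0035]
eef_rot: [2.13, 2.307, -0.0]
contact_force: [-1.6, 1.7, 5.8]
grip_width: 0.0491
gripper_force: 32.1
```

Call:
{"method": "carry_out", "body": {
  "increments": "0 0 0 0 0 0 0.2;0 0 0 0 0 0 -0.4;0 0 0 0 0 0 -0.5;0 0 0 0 0 0 -0.5;0 0 0 0 0 30 -0.5;0 0 0 0 0 60 -0.5;0 0 0 0 0 40 -1"
}}

```text
time_s: 14.72
tool_pos: [0.5969, -0.373, 0.1348]
eef_rot: [2.129, 2.306, 0.0]
contact_force: [0.0, -0.0, 0.6]
grip_width: 0.0796
gripper_force: 0.0
```

Run:
```python
from h import *
st()
s=shot('side','side7');t=shot('top','top7');
t3=cv2.imread('pics/top3.png');s3=cv2.imread('pics/side3.png')
t['pixels']=t3;s['pixels']=s3
a=cv2.resize(t3[258:302,425:475],(500,440)[:2],interpolation=cv2.INTER_CUBIC);
s7=cv2.imread('pics/side7.png')
b=cv2.resize(s3[82:118,355:405],(500,360)[:2],interpolation=cv2.INTER_CUBIC)
im=np.zeros((590,800,3),np.uint8);im[:352,:400]=cv2.resize(a,(400,352));im[:288,400:]=cv2.resize(b,(400,288));im[352:,:380]=cv2.resize(s7[40:140,240:400],(380,238));im[290:590,400:]=cv2.resize(s7[115:265,190:390],(400,300))
cv2.imwrite('pics/q7.png',im)
for c,p,win in((t,(450,280),22),(s,(380,101),20)):
    H=hsv(c); m=cv2.inRange(c['pixels'][...,0],165,255); print('bright top',rect(c,m,p,.024,win),cv2.contourArea(blob(m,p,win)))
```

```text
t 14.72 tcp [ 596.9 -373.   134.8] yawY 4.6 zax [ 0.002 -0.002 -1.   ] F [ 0.  -0.   0.6] w 79.6 g 0.0
bright top [388.8, -321.9, 6.2, 20.6, 14.5] 4.5
bright top [373.9, -318.9, 32.6, 28.2, 23.7] 13.5
```

View pics/q7.png

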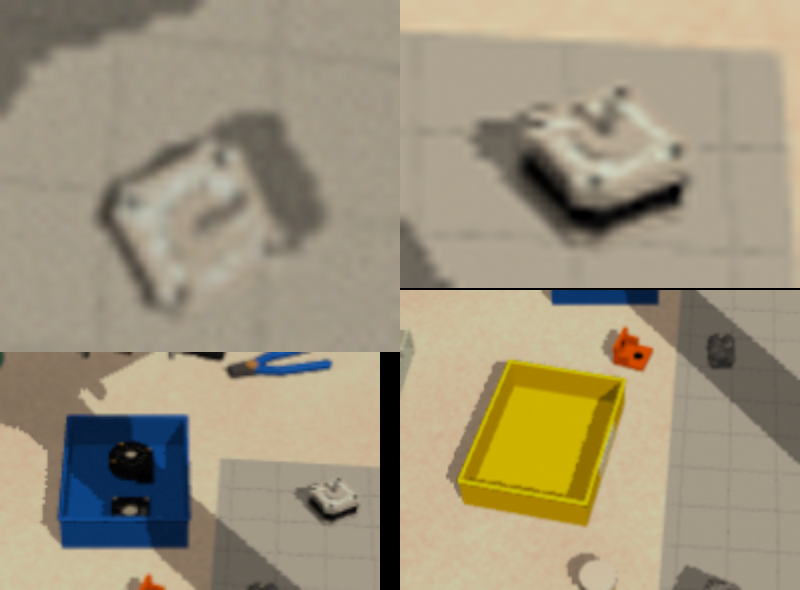

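Both fans lie flat side by side in the blue tray. The motor's top shows in both views, with four corner holes; the two faces toward the side camera show no socket. Next I compute its pose from the corner holes.

Run:
```python
from h import *
t=shot('top');s=shot('side')
A=onplane(t,[(441.6,283),(452.8,277.4),(446.5,294.3),(459,288)],.024)*1000
B=onplane(s,[(372.5,97.6),(382.5,93.5),(379.6,104.5),(389.4,100.75)],.024)*1000
for n,P in(('T',A),('S',B)):
    P=P[:,:2];print(n,P.round(0).tolist(),P.mean(0).round(1))
    for i,j in((0,1),(2,3),(0,2),(1,3)):
        d=P[j]-P[i];print(np.hypot(*d).round(1),np.degrees(np.arctan2(d[1],d[0])).round(1))
# dark side-band contour (black middle) in both stored views
for c,f,p in((t,'top3',(450,282)),(s,'side3',(380,101))):
    c['pixels']=cv2.imread(f'pics/{f}.png');print(f,rect(c,cv2.inRange(hsv(c)[...,2],0,70),p,.012,18))
    g=c['pixels'][...,2];x,y=p;
    if f=='side3': print(g[y-14:y+16,x-14:x+14])
# yellow tray refine from side7
s['pixels']=cv2.imread('pics/side7.png');m=cv2.inRange(hsv(s),(22,150,40),(34,255,255));m[:130]=0;m[250:]=0;m[:,:200]=0;m[:,320:]=0
cn=max(cv2.findContours(m,0,1)[0],key=cv2.contourArea);P=onplane(s,cn.reshape(-1,2),.02)[:,:2]*1000;print('yel',cv2.minAreaRect(P.astype(np.float32)))
```

```text
T [[380.0, -304.0], [397.0, -331.0], [354.0, -318.0], [373.0, -348.0]] [ 376.1 -325.5]
31.6 -57.8
35.2 -57.8
29.5 -151.7
29.5 -144.7
S [[396.0, -323.0], [371.0, -342.0], [379.0, -299.0], [354.0, -315.0]] [ 374.8 -319.8]
31.4 -143.9
29.8 -146.1
30.3 124.9
31.5 121.9Traceback (most recent call last):
  File "<stdin>", line 11, in <module>
  File "h.py", line 28, in rect
    P=onplane(c,blob(m,p,h).reshape(-1,2),z)[:,:2]*1000
                ~~~~^^^^^^^
  File "h.py", line 26, in blob
    return max(cv2.findContours(w,cv2.RETR_EXTERNAL,cv2.CHAIN_APPROX_NONE)[0],key=cv2.contourArea)
ValueError: max() iterable argument is empty
```

Call:
{"method": "carry_out", "body": {
  "increments": "0 0 7.1 -55 13 0 -1;0 0 7.1 -55 13 0 -1;0 0 7.1 -55 12 0 -1;0 0 7.1 -56 12 0 -1;0 0 0 0 0 0 -1;0 0 0 0 0 -40 -1;0 0 0 0 0 0 -1;0 0 0 0 0 0 -1",
  "squeeze": 40
}}

```text
time_s: 15.92
tool_pos: [0.3761, -0.3231, 0.0923]
eef_rot: [1.5, 2.76, -0.0]
contact_force: [-0.5, -0.4, 0.8]
grip_width: 0.0857
gripper_force: 0.0
```

Run:
```python
from h import *
st()
s=shot('side','side8')
o=env.get_obs()['tool_pos']
print(proj(s,[o]))
cv2.imwrite('pics/q8.png',cv2.resize(s['pixels'][55:130,330:430],(800,600),interpolation=cv2.INTER_CUBIC))
```

```text
t 15.93 tcp [ 376.1 -323.1   92.3] yawY 33.0 zax [ 0. -0. -1.] F [-0.5 -0.4  0.8] w 85.7 g 0.0
[[383.68931514  75.80083014]]
```

View pics/q8.png

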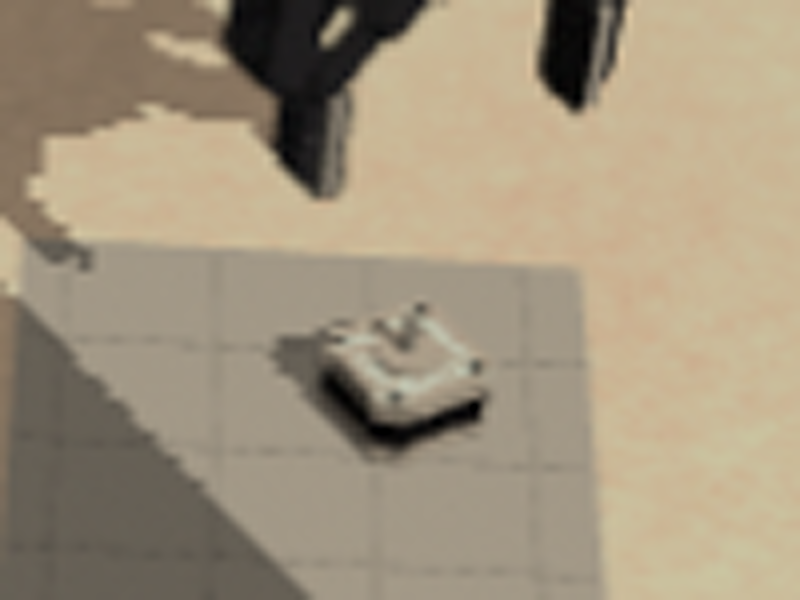

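The motor sits squarely under the fingers at (405,375), so down and close.

Call:
{"method": "carry_out", "body": {
  "increments": "0 0 0 0 0 -40 -1;0 0 0 0 0 -30 -1;0 0 0 0 0 -14 -1;0 0 0 0 0 -7 -1;0 0 0 0 0 0 -1;0 0 0 0 0 0 -0.3;0 0 0 0 0 0 0.2;0 0 0 0 0 0 0.3;0 0 0 0 0 0 0.3;0 0 0 0 0 0 0.3"
}}

```text
time_s: 17.23
tool_pos: [0.3757, -0.323, 0.0015]
eef_rot: [1.499, 2.76, -0.001]
contact_force: [-1.0, 1.1, 5.5]
grip_width: 0.0412
gripper_force: 41.1
```

Run:
```python
from h import *
st()
```

```text
t 17.23 tcp [ 375.7 -323.     1.5] yawY 33.0 zax [ 0.001 -0.001 -1.   ] F [-1.   1.1  5.5] w 41.2 g 41.1
```

Width shows the true 42 mm, so the socket is on the other axis. Lift and carry to the yellow tray.

Call:
{"method": "carry_out", "body": {
  "increments": "0 0 0 0 0 10 0.8;0 0 0 0 0 40 0.8;0 0 0 0 0 55 0.8;0 0 -6 36 45 0 0.8;0 0 -6 36 45 0 0.8;0 0 -6 36 45 0 0.8;0 0 -6 36 45 0 0.8;0 0 -6 35 44 0 0.8;0 0 -6 35 44 0 0.8;0 0 -5 35 44 0 0.8"
}}

```text
time_s: 18.48
tool_pos: [0.6253, -0.009, 0.1063]
eef_rot: [-2.375, -2.057, 0.0]
contact_force: [-0.2, -0.9, -2.0]
grip_width: 0.0415
gripper_force: 41.3
```

Call:
{"method": "carry_out", "body": {
  "increments": "0 0 0 0 0 -20 0.8;0 0 0 0 0 -20 0.8;0 0 0 0 0 0 0.8;0 0 0 0 0 0 0.8"
}}

```text
time_s: 18.98
tool_pos: [0.6248, -0.0109, 0.0669]
eef_rot: [2.371, 2.059, 0.001]
contact_force: [-0.1, -0.1, -1.0]
grip_width: 0.0411
gripper_force: 41.3
```

Run:
```python
from h import *
st()
s=shot('side','side9')
im=s['pixels'].copy();a=np.radians(-8.1);Rz=np.array([[np.cos(a),-np.sin(a)],[np.sin(a),np.cos(a)]])
for hx,hy,z in((65,85,.04),(62,82,.003)):
    L=np.array([[-hx,-hy],[hx,-hy],[hx,hy],[-hx,hy]])@Rz.T/1000+[.625,-.0114]
    p=proj(s,np.c_[L,np.full(4,z)]);cv2.polylines(im,[p.round().astype(int)],True,(255,255,255),1)
cv2.imwrite('pics/q9.png',cv2.resize(im[110:250,190:377],(800,600),interpolation=cv2.INTER_CUBIC))
```

```text
t 18.98 tcp [624.8 -10.9  66.9] yawY -8.1 zax [ 0.001 -0.    -1.   ] F [-0.1 -0.1 -1. ] w 41.1 g 41.3
```

View pics/q9.png

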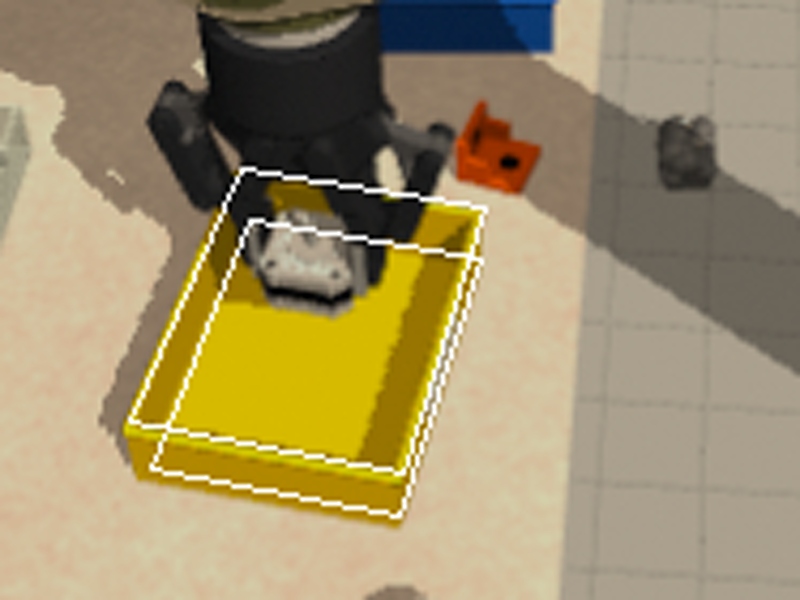

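The tray overlay fits and the motor hangs upright over the middle, around (305,260). Lowering.

Call:
{"method": "carry_out", "body": {
  "increments": "0 0 0 0 0 -30 0.8;0 0 0 0 0 -20 0.8;0 0 0 0 0 -7 0.8;0 0 0 0 0 -3 0.8;0 0 0 0 0 -2 0.8;0 0 0 0 0 -1 0.8;0 0 0 0 0 0 0.8;0 0 0 0 0 0 0.8"
}}

```text
time_s: 20.02
tool_pos: [0.625, -0.0108, 0.0046]
eef_rot: [2.37, 2.059, 0.002]
contact_force: [-3.3, 0.2, 5.7]
grip_width: 0.0411
gripper_force: 42.2
```

Call:
{"method": "carry_out", "body": {
  "increments": "0 0 0 0 0 0 0.2;0 0 0 0 0 0 -0.4;0 0 0 0 0 0 -0.5;0 0 0 0 0 0 -0.5;0 0 0 0 0 30 -0.5;0 0 0 0 0 60 -0.5;0 0 0 0 0 40 -1"
}}

```text
time_s: 20.9
tool_pos: [0.6249, -0.0108, 0.1355]
eef_rot: [2.37, 2.059, 0.002]
contact_force: [-0.8, -0.3, 0.8]
grip_width: 0.0796
gripper_force: 0.0
```

Run:
```python
from h import *
st()
s=shot('side','side10');t=shot('top')
s5=cv2.imread('pics/side3.png')
# corners read from the tiles1 picture (tile 260 px = 44 px) for misprint
f=44/260
tp=lambda x,y:(258-22+(x-260)*f,234-22+y*f)
sp=lambda x,y:(347-22+(x-260)*f,267-22+(y-260)*f)
print('mis top',(onplane(t,[tp(347,82),tp(448,152),tp(418,198),tp(318,138)],.03)[:,:2]*1000).round(0).tolist())
print('mis side lattice z36',(onplane(s,[sp(375,340),sp(468,370),sp(430,440),sp(345,415)],.036)[:,:2]*1000).round(0).tolist())
print('mis side base',(onplane(s,[sp(470,385),sp(430,472),sp(335,433)],.0)[:,:2]*1000).round(0).tolist())
tl=lambda x,y:(389-22+(x-520)*f,248-22+y*f); sl=lambda x,y:(349-22+(x-520)*f,145-22+(y-260)*f)
print('lump top',(onplane(t,[tl(600,105),tl(688,105),tl(688,178),tl(600,178)],.013)[:,:2]*1000).round(0).tolist())
print('lump side',(onplane(s,[sl(620,345),sl(698,345),sl(698,442),sl(620,442)],.013)[:,:2]*1000).round(0).tolist())
# dark masks vs local mat
for n,c,Q in(('side',s,((347,267),(349,145))),('top',t,((258,234),(389,248)))):
    for p,z in zip(Q,(.018,.013)):
        g=cv2.GaussianBlur(c['pixels'],(3,3),0)[...,2]
        for th in(75,85): 
            try: print(n,p,th,rect(c,cv2.inRange(g,0,th),p,z,18))
            except Exception as e: print('none')
```

```text
t 20.9 tcp [624.9 -10.8 135.5] yawY -8.0 zax [ 0.002 -0.    -1.   ] F [-0.8 -0.3  0.8] w 79.6 g 0.0
mis top [[463.0, 180.0], [439.0, 134.0], [418.0, 144.0], [438.0, 189.0]]
mis side lattice z36 [[452.0, 158.0], [423.0, 166.0], [434.0, 192.0], [460.0, 185.0]]
mis side base [[419.0, 150.0], [431.0, 183.0], [462.0, 171.0]]
lump top [[460.0, -147.0], [465.0, -184.0], [434.0, -187.0], [429.0, -150.0]]
lump side [[463.0, -186.0], [432.0, -189.0], [431.0, -136.0], [461.0, -133.0]]
side (347, 267) 75 [438.9, 177.0, 1.9, 0.0, -175.7]
side (347, 267) 85 [446.0, 181.7, 28.9, 15.1, 17.0]
side (349, 145) 75 [447.8, -161.0, 27.7, 49.8, 1.8]
side (349, 145) 85 [448.2, -159.4, 32.6, 51.8, 4.9]
top (258, 234) 75 [442.3, 164.5, 88.8, 80.4, 25.5]
top (258, 234) 85 [448.0, 162.8, 89.4, 88.3, 8.1]
top (389, 248) 75 [448.1, -165.9, 27.7, 33.3, 6.8]
top (389, 248) 85 [449.4, -165.7, 30.2, 38.3, 6.8]
```

Motor set down and released. Misprint: about (441,166), closing line about −24°. Lump: about (449,−164), closing line about 7°. Going for the misprint.

Call:
{"method": "carry_out", "body": {
  "increments": "0 0 -3.2 -37 35 0 -1;0 0 -3.2 -37 36 0 -1;0 0 -3.2 -37 35 0 -1;0 0 -3.2 -37 36 0 -1;0 0 -3.2 -36 35 0 -1;0 0 0 0 0 -40 -1;0 0 0 0 0 -50 -1;0 0 0 0 0 -25 -1;0 0 0 0 0 -15 -1;0 0 0 0 0 0 -1"
}}

```text
time_s: 22.25
tool_pos: [0.4397, 0.1661, 0.0018]
eef_rot: [-2.634, -1.709, 0.004]
contact_force: [-0.4, 0.3, 0.7]
grip_width: 0.0856
gripper_force: 0.0
```

Call:
{"method": "carry_out", "body": {
  "increments": "0 0 0 0 0 0 -0.3;0 0 0 0 0 0 0.2;0 0 0 0 0 0 0.5;0 0 0 0 0 0 0.5;0 0 0 0 0 0 0.5;0 0 0 0 0 0 0.5"
}}

```text
time_s: 23.0
tool_pos: [0.4408, 0.1663, 0.0034]
eef_rot: [2.635, 1.71, 0.002]
contact_force: [-0.8, 0.8, 7.2]
grip_width: 0.029
gripper_force: 39.9
```

Run:
```python
from h import *
st()
```

```text
t 23.0 tcp [440.8 166.3   3.4] yawY -24.0 zax [ 0.001  0.    -1.   ] F [-0.8  0.8  7.2] w 29.0 g 39.9
```

Call:
{"method": "carry_out", "body": {
  "increments": "0 0 0 0 0 10 0.9;0 0 0 0 0 45 0.9;0 0 0 0 0 60 0.9;0 0 3.2 32 36 0 0.9;0 0 3.2 32 36 0 0.9;0 0 3.2 32 36 0 0.9;0 0 3.2 31 35 0 0.9;0 0 3.2 31 35 0 0.9;0 0 0 0 0 0 0.9;0 0 0 0 0 0 0.9"
}}

```text
time_s: 24.25
tool_pos: [0.5979, 0.3439, 0.1179]
eef_rot: [-2.372, -2.06, 0.002]
contact_force: [-0.5, -0.5, -0.8]
grip_width: 0.0295
gripper_force: 39.8
```

Run:
```python
from h import *
st()
s=shot('side','side11');a=np.radians(-8.1);Rz=np.array([[np.cos(a),-np.sin(a)],[np.sin(a),np.cos(a)]])
m=cv2.inRange(hsv(s),(0,170,40),(6,255,255));m[:260]=0;m[:,:190]=0;m[:,315:]=0
cn=max(cv2.findContours(m,0,1)[0],key=cv2.contourArea)
L=np.array([[-65,-85],[65,-85],[65,85],[-65,85]])@Rz.T/1000+[.594,.3095]
print('pred rim',proj(s,np.c_[L,np.full(4,.05)]).round(0).tolist(),'bottom',proj(s,np.c_[L,np.zeros(4)]).round(0).tolist());print('seen',cv2.approxPolyDP(cv2.convexHull(cn),4,True).reshape(-1,2).tolist())
```

```text
t 24.25 tcp [597.9 343.9 117.9] yawY -8.1 zax [-0.001 -0.001 -1.   ] F [-0.5 -0.5 -0.8] w 29.5 g 39.8
pred rim [[306.0, 290.0], [234.0, 275.0], [200.0, 368.0], [281.0, 387.0]] bottom [[306.0, 303.0], [237.0, 289.0], [206.0, 379.0], [282.0, 396.0]]
seen [[304, 294], [279, 399], [203, 381], [197, 372], [217, 317], [273, 287]]
```

Tub position agrees within about 3 mm and the misprint is still held. Lower and release.

Call:
{"method": "carry_out", "body": {
  "increments": "0 0 0 0 0 -40 0.9;0 0 0 0 0 -40 0.9;0 0 0 0 0 -20 0.9;0 0 0 0 0 -6 0.9;0 0 0 0 0 -3 0.9;0 0 0 0 0 -1 0.9;0 0 0 0 0 0 0.9;0 0 0 0 0 0 0.9"
}}

```text
time_s: 25.3
tool_pos: [0.5986, 0.3444, 0.0084]
eef_rot: [2.371, 2.06, 0.001]
contact_force: [-0.5, 0.3, 0.0]
grip_width: 0.0296
gripper_force: 39.7
```

Call:
{"method": "carry_out", "body": {
  "increments": "0 0 0 0 0 0 0.2;0 0 0 0 0 0 -0.3;0 0 0 0 0 0 -0.3;0 0 0 0 0 0 -0.3;0 0 0 0 0 30 -0.3;0 0 0 0 0 60 -0.3;0 0 0 0 0 40 -1"
}}

```text
time_s: 26.18
tool_pos: [0.5989, 0.3444, 0.1408]
eef_rot: [2.371, 2.06, 0.004]
contact_force: [0.7, 0.2, 0.8]
grip_width: 0.0721
gripper_force: 0.0
```

Call:
{"method": "carry_out", "body": {
  "increments": "0 0 1.7 -17 -57 0 -1;0 0 1.7 -17 -57 0 -1;0 0 1.7 -17 -57 0 -1;0 0 1.7 -17 -57 0 -1;0 0 1.7 -17 -56 0 -1;0 0 1.7 -17 -56 0 -1;0 0 1.7 -16 -56 0 -1;0 0 1.7 -16 -56 0 -1;0 0 1.4 -16 -56 0 -1;0 0 0 0 0 0 -1"
}}

```text
time_s: 27.42
tool_pos: [0.4478, -0.167, 0.138]
eef_rot: [2.088, 2.346, -0.0]
contact_force: [0.8, -0.2, -0.0]
grip_width: 0.0856
gripper_force: 0.0
```

Call:
{"method": "carry_out", "body": {
  "increments": "0 0 0 0 0 -50 -1;0 0 0 0 0 -50 -1;0 0 0 0 0 -25 -1;0 0 0 0 0 -13 -1;0 0 0 0 0 0 -1;0 0 0 0 0 0 -0.3;0 0 0 0 0 0 0.2;0 0 0 0 0 0 0.5;0 0 0 0 0 0 0.5;0 0 0 0 0 0 0.5"
}}

```text
time_s: 28.68
tool_pos: [0.4488, -0.1639, 0.0005]
eef_rot: [2.082, 2.351, 0.0]
contact_force: [-0.9, 0.3, 6.2]
grip_width: 0.0312
gripper_force: 40.0
```

Call:
{"method": "carry_out", "body": {
  "increments": "0 0 0 0 0 0 0.5;0 0 0 0 0 10 0.9;0 0 0 0 0 45 0.9;0 0 0 0 0 60 0.9;0 0 0 0 0 0 0.9"
}}

```text
time_s: 29.3
tool_pos: [0.4501, -0.1647, 0.1193]
eef_rot: [2.076, 2.346, 0.002]
contact_force: [1.0, 0.2, -1.0]
grip_width: 0.0315
gripper_force: 39.8
```

Run:
```python
from h import *
st()
```

```text
t 29.3 tcp [ 450.1 -164.7  119.3] yawY 7.0 zax [ 0.007 -0.005 -1.   ] F [ 1.   0.2 -1. ] w 31.5 g 39.8
```

Call:
{"method": "carry_out", "body": {
  "increments": "0 0 -1.9 17 55 0 0.9;0 0 -1.9 17 55 0 0.9;0 0 -1.9 17 55 0 0.9;0 0 -1.9 17 55 0 0.9;0 0 -1.9 17 55 0 0.9;0 0 -1.9 18 54 0 0.9;0 0 -1.9 18 54 0 0.9;0 0 -1.9 18 54 0 0.9;0 0 0 0 0 0 0.9;0 0 0 0 0 0 0.9"
}}

```text
time_s: 30.55
tool_pos: [0.587, 0.2728, 0.1142]
eef_rot: [-2.375, -2.056, 0.003]
contact_force: [-0.3, -0.4, 0.9]
grip_width: 0.0313
gripper_force: 39.8
```

Call:
{"method": "carry_out", "body": {
  "increments": "0 0 0 0 0 -40 0.9;0 0 0 0 0 -40 0.9;0 0 0 0 0 -20 0.9;0 0 0 0 0 -6 0.9;0 0 0 0 0 -3 0.9;0 0 0 0 0 0 0.9;0 0 0 0 0 0 0.9"
}}

```text
time_s: 31.42
tool_pos: [0.5878, 0.2733, 0.0067]
eef_rot: [2.375, 2.056, 0.002]
contact_force: [0.3, 0.1, 0.0]
grip_width: 0.0312
gripper_force: 39.8
```

Call:
{"method": "carry_out", "body": {
  "increments": "0 0 0 0 0 0 0.2;0 0 0 0 0 0 -0.3;0 0 0 0 0 0 -0.3;0 0 0 0 0 0 -0.3;0 0 0 0 0 30 -0.3;0 0 0 0 0 60 -0.3;0 0 0 0 0 40 -1"
}}

```text
time_s: 32.3
tool_pos: [0.5879, 0.2734, 0.1386]
eef_rot: [2.374, 2.055, 0.004]
contact_force: [0.4, -1.3, -0.7]
grip_width: 0.0719
gripper_force: 0.0
```

Call:
{"method": "carry_out", "body": {
  "increments": "0 0 0 -50 -30 10 -1;0 0 0 -50 -30 10 -1;0 0 0 -50 -30 10 -1;0 0 0 0 0 0 -1;0 0 0 0 0 0 -1;0 0 0 0 0 0 -1"
}}

```text
time_s: 33.05
tool_pos: [0.4384, 0.1836, 0.1657]
eef_rot: [2.375, 2.056, 0.0]
contact_force: [0.4, 0.3, 0.1]
grip_width: 0.0853
gripper_force: 0.0
```

Run:
```python
from h import *
st()
s=shot('side','side12');t=shot('top','top12');t0=cv2.imread('pics/top0.png');s0=cv2.imread('pics/side0.png')
d=hsv(s)
# things standing in trays: non-tray-coloured blobs, cast to world
def inside(c,cen,yaw,lo,hi,zz):
    a=np.radians(yaw);Rz=np.array([[np.cos(a),-np.sin(a)],[np.sin(a),np.cos(a)]])
    L=np.array([[-60,-80],[60,-80],[60,80],[-60,80]])@Rz.T/1000+cen
    p=proj(c,np.c_[L,np.full(4,.004)]).round().astype(int);m=np.zeros((400,640),np.uint8);cv2.fillPoly(m,[p],255)
    m&=~cv2.inRange(hsv(c),(lo,90,25),(hi,255,255))
    for cn in cv2.findContours(m,0,1)[0]:
        if cv2.contourArea(cn)>25:
            P=(onplane(c,cn.reshape(-1,2),zz)[:,:2]-cen)@Rz*1000;(a,b),(w,l),g=cv2.minAreaRect(P.astype(np.float32));print('   local',round(a),round(b),'size',round(w),round(l),'ang',round(g))
for n,c in(('side',s),('top',t)):
    print(n);inside(c,[.594,-.328],4.5,95,125,.01);print(' y');inside(c,[.625,-.0114],-8,18,36,.015);print(' r')
    b=hsv(c).copy();b[...,0][b[...,0]>174]=0;inside(c,[.594,.3095],-8,0,8,.015)
for n,p,q in(('bracket',(305,145),s0),('pot',(288,260),s0)):
    x,y=p;w=np.s_[y-16:y+16,x-16:x+16];H=[cv2.cvtColor(i,cv2.COLOR_BGR2HSV)[w] for i in(s0,s['pixels'])]
    M=[cv2.inRange(h,(3,190,90),(12,255,255)) if n=='bracket' else cv2.inRange(h,(0,0,185),(180,45,255)) for h in H];print(n,[[round(np.mean(v),1) for v in np.nonzero(k)]+[int((k>0).sum())] for k in M])
```

```text
t 33.05 tcp [438.4 183.6 165.7] yawY -8.2 zax [ 0.  0. -1.] F [0.4 0.3 0.1] w 85.3 g 0.0
side
   local -2 32 size 38 27 ang 0
   local -1 -40 size 44 62 ang 0
 y
   local -1 1 size 58 48 ang 89
 r
   local 0 37 size 36 41 ang 0
   local -2 -37 size 31 42 ang 3
top
   local -60 7 size 5 96 ang 2
   local -1 -46 size 52 49 ang 88
   local 0 46 size 40 43 ang 2
 y
   local -1 -1 size 41 47 ang 90
 r
   local -14 -4 size 97 160 ang 1
bracket [[np.float64(16.7), np.float64(15.9), 232], [np.float64(16.7), np.float64(15.8), 232]]
pot [[np.float64(19.5), np.float64(21.2), 4], [np.float64(19.4), np.float64(21.9), 8]]
```

```bash
python3 -c "
from station import env
print(env.finish_job())"
```

```text
the job is handed in; nothing more can be done
None
```

Job handed in at about 33 s: both fans lie side by side in the blue tray, the motor is shaft up in the yellow tray, and the misprint and lump are in the red tub; the bracket hasn't moved, and the grease pot wasn't touched (its before/after image check was too weak to confirm by itself).

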